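# Raise the microscope stage to the gauge mark with the coarse-focus wheel

## Robot

A 7-joint arm with a two-finger parallel gripper is mounted at the origin on the work surface. World frame = base frame: x ahead of the robot, y to its left, z up, the work surface at z = 0. Lengths are in m, angles in rad, forces in N, time in s.
With the tool pointing down it reaches from about 0.4 to 0.9 m from the base axis. Payload 5.5 kg.
Tool frame: the origin (TCP) lies midway between the tips of the shut fingers; the grasp point (between the pads) lies 19 mm behind it (manip.grip_depth is the distance from the TCP to the grasp point, in m); z points along the fingers, x is the direction in which the jaws open and shut, and the axes are right-handed (so a half turn about z gives the same grasp; the last joint's range is limited). The gripper opens to 92 mm and grips with 3 to 60 N. Pads are 19 mm wide; open, the fingers measure 130 mm over their backs; the gripper's body (75 mm by 190 mm) begins 47 mm behind the grasp point.
Start: joints at [-1.062, 0.501, -0.427, 1.55, 0.221, 1.138, -0.21], TCP at [0.158, 0.63, 0.227] pointing down, gripper open.
Joint ranges: [-2.88, 2.88], [-0.31, 2.03], [-1.54, 1.56], [0.2, 2.42], [-1.41, 4.55], [0.19, 2.02], [-2.57, 2.57]. Speed limits (rad/s): [2.57, 2.57, 3.14, 3.14, 3.14, 3.14, 3.14].

## Interface

Orientations are given as a unit quaternion [x, y, z, w].
In Python, from bench import manip, effector, viewer gives the robot as it stands. Calls block until the motion is done:
- manip.move_pose(position, orientation): joint-space move of the TCP to a pose.
- manip.servo_line(position, ori=None, vel=0.15): straight line of the TCP; ori=None keeps the orientation; vel is the mean speed in m/s.
- manip.movej(angles): joint-space move.
- effector.open_jaws() and effector.close(f_grip=None): open the fingers fully, or close them until they stop; f_grip is the grip in N (None keeps the last).
- manip.sleep(seconds).
- manip.solve_ik(position, orientation): joint angles nearest the present ones, or None.
- viewer.get_image(name): name is "side" or "top" or "wrist"; returns the picture (480x640x3 uint8, red, green, blue); there is no depth.
- viewer.get_calibration(name): a dict with "vfov" (degrees; the focal length in pixels is half the picture's height over the tangent of half this angle, whatever the lens; pixels are square), "cx", "cy" (the principal point, pixels), "eye" and "attitude" of the camera in the world. Camera axes: x right, y down, z forward; pixel columns grow to the right and rows downward; lengths in m; the calibration is good to about 2 mm. A picture is of the moment at which its call begins: read the wrist's pose just before it. get_calibration takes no time and is no camera call; for the wrist camera it gives the pose at the moment of the call.
A pose or a line that the arm cannot do raises manip.PlanningError and nothing moves.
- manip.hand_in(): hands the job in, once; it reports no verdict.
Readings, each from a call of its own:
- manip.current_clock(): time.
- manip.current_q(): joint angles.
- manip.current_joint_velocities(): joint speeds.
- manip.current_tau(): joint torques, N m.
- manip.current_tool_pos(): TCP position.
- manip.current_tcp_rot(): TCP orientation.
- manip.current_force(): force on the tool from outside, world axes, zero at the start.
- manip.current_wrist_torque(): the same for the moment, N m.
- manip.current_finger_gap(): finger opening in m.
Only numpy, scipy, OpenCV 4.12 (cv2) and the standard library are available. Lean on these libraries where they do the work, as an engineer would, in place of code of your own. Each camera call takes 0.05 s, during which the arm holds its last target.

## Task

The stage of this microscope is still well below the objective: lay a fingertip on the rim of the coarse-focus wheel (the larger of the two knurled wheels on the side facing the robot) and roll it, stroke by stroke, to raise the stage and close the gap between slide and objective until the white line on the stage carriage is level with the black gauge mark on the limb. Only roll the wheel under a light fingertip: do not grip it, do not push the stage itself, and do not run the slide on past the mark towards the objective. Leave the pots, bottle and other things on the bench where they stand, and finish with the hand clear and the stage at rest on the mark.

Things in the scene. Friction and masses are not known exactly. Their poses are not given: they have to be found in the camera images.
- microscope: White upright microscope, heavy, does not shift; 170 mm wide, 320 mm long, 360 mm high. Origin on the bench under the focus shaft, in the mid-plane. z up; -y its front (stage, eyepieces), +y its back; its -x side faces the robot (yaw within 0.3 rad). Base 36 mm high under the wheels, x to -85 mm
- limb_side (a point): Near side of the limb above the wheel, 200 mm above the bench. The limb is 50 mm wide (x within +-25 mm; +-34 mm below 108 mm height) and 270 mm high, so a hand held straight up over the wheel may hit it: lean the hand about 30 degrees towards the robot, the fingers pointing down and into the microscope's +x
- wheel_centre (a point): Centre of the near coarse-focus wheel, on its axis (the microscope's x axis), 70 mm above the bench; rim top at 95 mm. Wheel: 50 mm diameter, 24 mm wide (x -60 to -36 mm of the microscope). Takes 2 to 3 N along the rim to raise the stage; finger-to-rim friction coefficient about 1
- coarse_wheel: The two black knurled coarse-focus wheels, one each side of the limb on one shaft. Origin on the shaft in the mid-plane; turns about the microscope's x axis. Rolling the top of the rim to the microscope's back (+y) RAISES the stage, 36 mm a turn (0.23 mm per mm of rim travel); the other way lowers it. No spring: it stays where it is left
- fine_wheel: Smaller knurled fine-focus wheels, 30 mm diameter, on the same axis just outboard of the coarse ones (x -82 to -60.5 mm on the near side). Origin on the shaft in the mid-plane. They do not noticeably move the stage: not the wheel to roll, but touching it does no harm
- stage: Black stage 140 mm (x) by 125 mm (y), 12 mm thick, with slide, condenser and a carriage (50 mm wide, up to 20 mm above the stage) that slides up and down the limb's front, driven by the coarse wheel. Rear edge 80 mm in front (-y) of the wheel axis. Origin: the microscope's origin at the bottom stop, rising with the stage; at the gauge mark 24 mm, top stop 31 mm. Not to be touched
- stage_line (a point): Rear end of the white line (28 mm long, 3 mm thick) on the near side of the dark carriage that carries the stage; it rises with the stage. An equal line is on the far side. It starts 13 to 23 mm below the gauge mark
- gauge_mark (a point): Front end of the black gauge mark (18 mm long, 3 mm thick) on the near side of the white limb, just behind the line, 166 mm above the bench; an equal one on the far side. Fixed
- slide_top (a point): Upper face of the glass slide, on the optical axis, 142.5 mm in front (-y) of the wheel axis; rises with the stage
- objective_front (a point): Lower end of the working objective, straight above slide_top, 163 mm above the bench. The gap to the slide is 8 mm when line and mark are level
- pot_a: Loose bystander: small specimen pot with red lid, near the focus wheels, 38 mm across, 66 mm high; origin at the centre of its underside. Not to be moved
- pot_b: Loose bystander: small specimen pot with red lid, standing apart, 38 mm across, 66 mm high; origin at the centre of its underside. Not to be moved
- pot_c: Loose bystander: larger specimen pot with yellow lid, 54 mm across, 74 mm high; origin at the centre of its underside. Not to be moved
- slide_box: Loose bystander: grey slide box, 85 x 99 mm, 36 mm high; origin at the centre of its underside. Not to be moved
- oil_bottle: Loose bystander: amber immersion-oil bottle, 25 mm across, 62 mm high; origin at the centre of its underside. Not to be moved
- petri_dish: Loose bystander: petri dish, 92 mm across, 16 mm high; origin at the centre of its underside. Not to be moved
- calculator: Loose bystander: pocket calculator, 80 x 145 mm, 14 mm high; origin at the centre of its underside. Not to be moved

How it is judged:
On the way, in this order (a step that is already met when the one before it is completed fails the run):
1. a fingertip lies on the coarse wheel with the stage still well below the mark (contact force between the fingers and coarse_wheel above 0.5 N and z of stage_line in the frame of gauge_mark below -0.006 m), for 0.05 s.
2. the stage is rolled up to the mark under the finger (contact force between the fingers and coarse_wheel above 0.3 N and z of stage_line in the frame of gauge_mark above -0.004 m).
At the end, for the whole second after the job is handed in: The white line on the stage carriage is within 3 mm (their own thickness) of the height of the gauge mark, the stage is at rest (under 2 mm/s), and no bystander is more than 20 mm from where it started (z of stage_line in the frame of gauge_mark between -0.003 and 0.003 m and linear speed of stage below 0.002 m/s and distance of each of pot_a, pot_b, pot_c, slide_box, oil_bottle, petri_dish, calculator from where it was at the start of the episode below 0.02 m); the robot touches nothing.
It fails at once if the slide was run up past the mark: stage line more than 5 mm above it (less than 3 mm left under the objective) (z of stage_line in the frame of gauge_mark above 0.005 m).
It fails at once if the robot pushed the stage itself (more than 2 N) (contact force between any of the fingers, the arm and stage above 2 N).
It fails at once if the wheel was taken between the fingers (grasp point within 28 mm of the wheel's centre) (distance between the grasp point and wheel_centre below 0.028 m).
It fails at once if the wheel was pressed hard (over 30 N) (contact force between the fingers and coarse_wheel above 30 N).
It fails at once if a bystander was lifted or knocked away (moved over 20 mm) (distance of any of pot_a, pot_b, pot_c, slide_box, oil_bottle, petri_dish, calculator from where it was at the start of the episode above 0.02 m).
It also fails if it takes over 61 s, if anything falls off the work surface, if the arm or the gripper's body presses on something with over 40 N, if the wrist force passes 120 N, or if a joint passes its speed limit or range.

## Working session

There is one attempt and no reset: what is moved stays moved. The work goes in short steps, each a Python script; the robot and the scene stay as the last script left them, time stands still between calls to the robot, and variables do not carry over. Pictures are saved under pics/ and viewed, and the job is handed in when it is done.

```bash
ls; mkdir -p pics; python3 - <<'E'
from bench import manip, effector, viewer
import cv2
print(manip.current_clock(), manip.current_tool_pos(), manip.current_tcp_rot(), manip.current_finger_gap(), manip.grip_depth)
for n in ["side","top","wrist"]:
    c=viewer.get_calibration(n); print(n,c)
    cv2.imwrite(f"pics/{n}0.png", viewer.get_image(n)[:,:,::-1])
E
```

```text
pics
0.0 [0.15805638 0.62973631 0.22565236] [ 7.88445431e-01  6.15103879e-01 -8.09628370e-04  6.03872310e-04] 0.09188620633877433 0.0188
side {'vfov': 45.987569412667405, 'cx': 317.68373910687046, 'cy': 248.22514712076853, 'eye': array([0.40802859, 0.79034232, 0.8142378 ]), 'attitude': array([-0.06176131,  0.90224679, -0.42616402,  0.02281455])}
top {'vfov': 52.84586264061396, 'cx': 330.80616318448125, 'cy': 236.4230844915957, 'eye': array([ 0.3224391 , -0.04208518,  1.14795245]), 'attitude': array([-0.70404508,  0.70520059, -0.0536792 ,  0.06427438])}
wrist {'vfov': 66.59908838769121, 'cx': 321.5072874231201, 'cy': 242.17231343933418, 'eye': array([0.08864419, 0.64837879, 0.383897  ]), 'attitude': array([0.78136673, 0.60920977, 0.08240699, 0.10741775])}
```

View pics/side0.png

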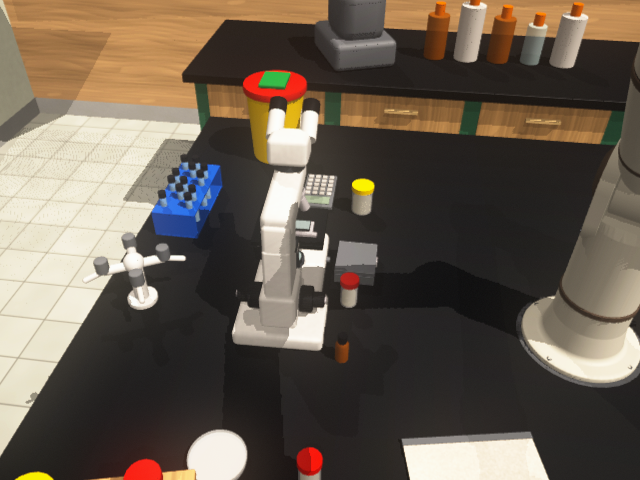

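View pics/top0.png

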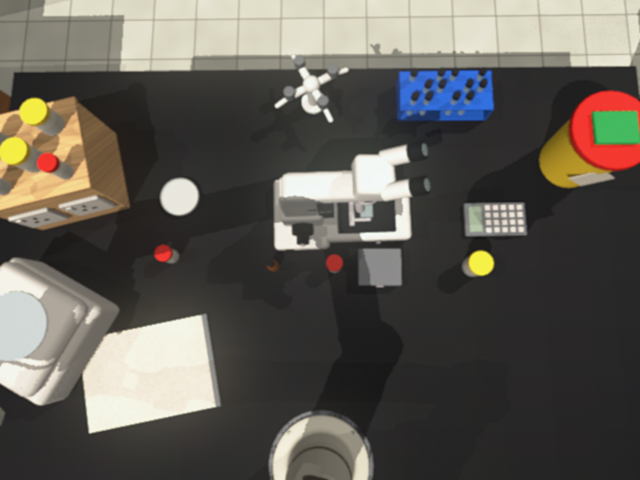

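View pics/wrist0.png

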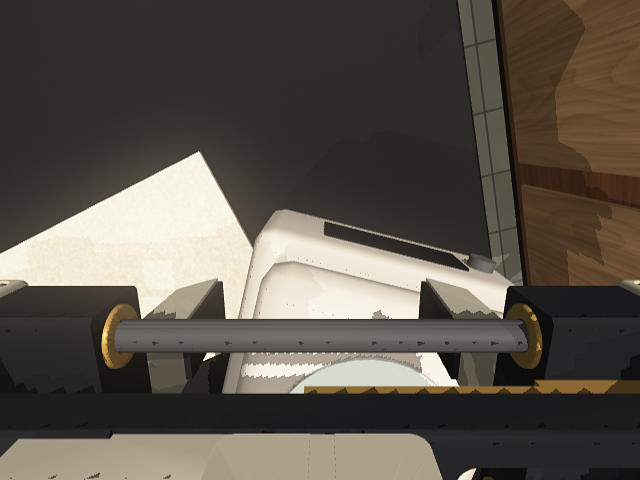

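```bash
cat > h.py <<'E'
import numpy as np, cv2
from scipy.spatial.transform import Rotation as R
def proj(c,P):
    P=np.atleast_2d(P); p=R.from_quat(c['attitude']).inv().apply(P-c['eye'])
    f=240/np.tan(np.radians(c['vfov'])/2)
    return np.c_[c['cx']+f*p[:,0]/p[:,2], c['cy']+f*p[:,1]/p[:,2]]
def ray(c,u,v):
    f=240/np.tan(np.radians(c['vfov'])/2)
    d=R.from_quat(c['attitude']).apply([(u-c['cx'])/f,(v-c['cy'])/f,1]); return c['eye'],d
def atz(c,u,v,z):
    e,d=ray(c,u,v); return e+d*(z-e[2])/d[2]
def crop(n,x0,y0,x1,y1,out,k,img=None):
    im=img if img is not None else cv2.imread(n); cv2.imwrite(out,cv2.resize(im[y0:y1,x0:x1],None,fx=k,fy=k,interpolation=cv2.INTER_CUBIC))
E
python3 - <<'E'
from h import *
crop("pics/side0.png",220,150,380,370,"pics/side0c.png",2.7)
crop("pics/side0.png",220,210,340,360,"pics/side0d.png",4)
crop("pics/top0.png",260,150,420,280,"pics/top0c.png",4.5)
E
```

```text
(no output)
```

View pics/side0d.png

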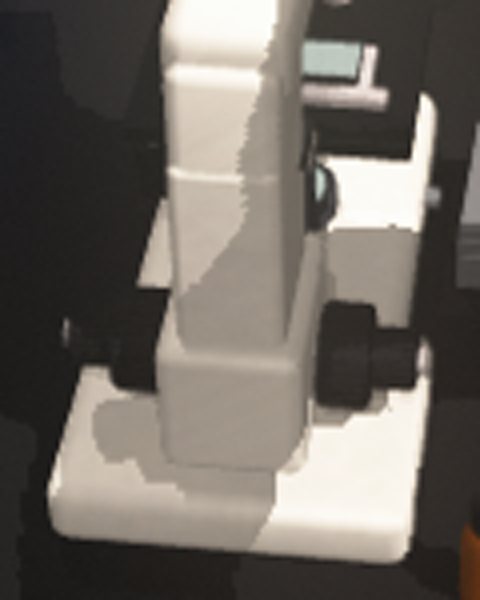

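View pics/top0c.png

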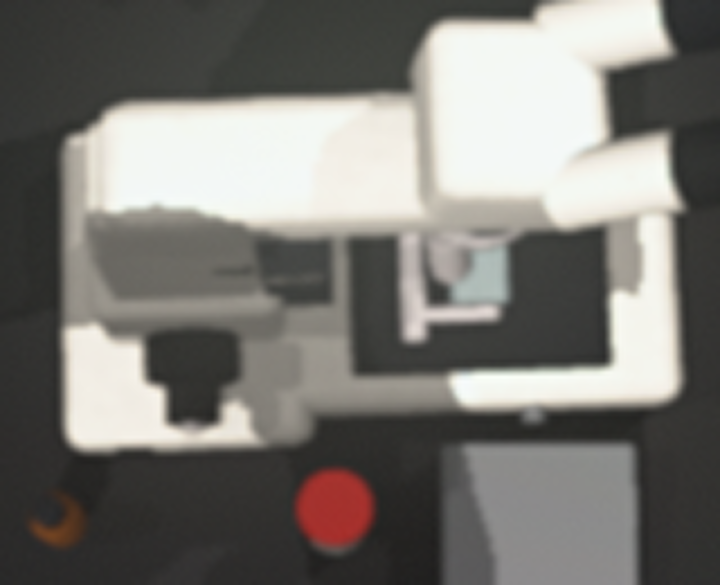

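```bash
python3 - <<'E'
from h import *
from bench import viewer
from scipy.optimize import least_squares
cs,ct=viewer.get_calibration("side"),viewer.get_calibration("top")
S=lambda x,y:(220+x/4,210+y/4); T=lambda x,y:(260+x/4.5,150+y/4.5)
obs=[(cs,(-82,0,70),S(425,357)),(cs,(82,0,70),S(68,335)),(ct,(-83,0,70),T(192,426)),
 (cs,(-60,0,45),S(350,408)),(cs,(-60,0,95),S(362,301))]
def tr(p,m):
    m=np.array(m)/1000.; c,s=np.cos(p[2]),np.sin(p[2])
    return np.array([p[0]+c*m[0]-s*m[1],p[1]+s*m[0]+c*m[1],m[2]])
def res(p): return np.concatenate([proj(c,tr(p,m))[0]-np.array(o) for c,m,o in obs])
r=least_squares(res,[.55,.05,0]); print(r.x, r.fun.reshape(-1,2).round(1))
p=r.x
it=cv2.imread("pics/top0.png"); is_=cv2.imread("pics/side0.png")
def draw(k):
    ims={id(ct):(cv2.resize(it,None,fx=k,fy=k)),id(cs):cv2.resize(is_,None,fx=k,fy=k)}
    for c in (ct,cs):
        im=ims[id(c)]
        for x,rad in [(-36,25),(-60,25),(-60.5,15),(-82,15),(36,25),(60,25),(82,15)]:
            pts=np.array([proj(c,tr(p,(x,rad*np.cos(a),70+rad*np.sin(a))))[0]*k for a in np.linspace(0,6.28,30)]).astype(int)
            cv2.polylines(im,[pts],True,(0,255,0),1)
        for z in (0,36):
            a=proj(c,[tr(p,(-85,-200,z)),tr(p,(-85,100,z)),tr(p,(85,100,z))])*k
            cv2.polylines(im,[a.astype(int)],False,(255,0,0),1)
        a=proj(c,[tr(p,(-25,-60,166)),tr(p,(-25,0,166)),tr(p,(-25,0,270))])*k
        cv2.polylines(im,[a.astype(int)],False,(0,0,255),1)
    return ims
m=draw(4)
a=m[id(ct)][150*4:280*4,260*4:420*4]; b=m[id(cs)][220*4:360*4,220*4:380*4]
cv2.imwrite("pics/ovt.png",a); cv2.imwrite("pics/ovs.png",b)
for n,(u,v),z in [("potA",(334,262),.066),("bottle",(272.5,264),.062)]: print(n,atz(ct,u,v,z))
print(atz(ct,*T(440,445),.036),atz(ct,*T(637,445),.036))
E
```

```text
[0.57013967 0.04448114 0.05561072] [[-3.1 -0.2]
 [-0.8 -0. ]
 [-1.  -0.8]
 [ 3.8 -4.2]
 [ 0.9  3.4]]
potA [ 0.44643532 -0.03302016  0.066     ]
bottle [0.44263796 0.10618199 0.062     ]
[ 0.48036905 -0.08804766  0.036     ] [ 0.48011328 -0.18952346  0.036     ]
```

View pics/ovt.png

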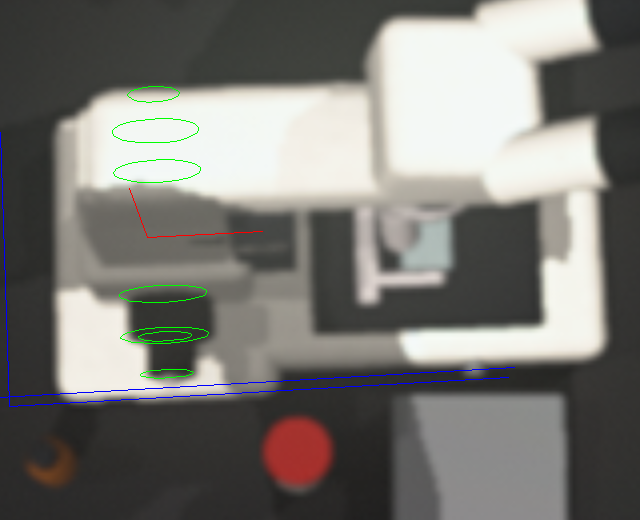

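View pics/ovs.png

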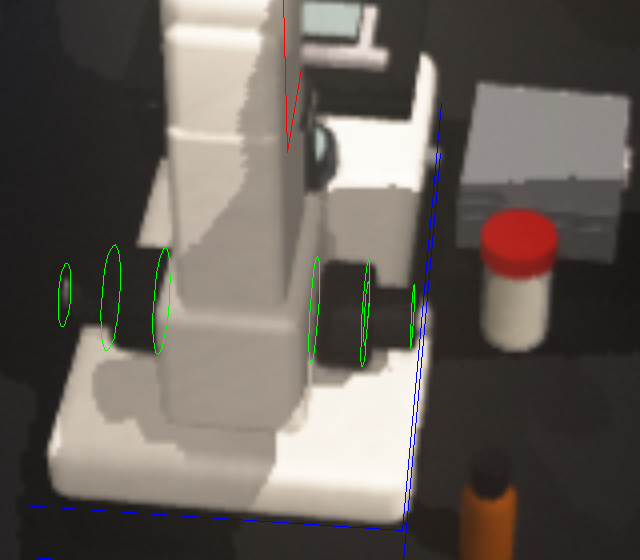

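```bash
cat >> h.py <<'E'
from bench import manip, effector, viewer
SC=np.array([0.5690,0.0415,0.045])
def tr(m,p=None):
    p=SC if p is None else p
    m=np.array(m)/1000.; c,s=np.cos(p[2]),np.sin(p[2])
    return np.array([p[0]+c*m[0]-s*m[1],p[1]+s*m[0]+c*m[1],m[2]])
def ori(lean,flip,back=0,yaw=None):
    yaw=SC[2] if yaw is None else yaw
    a=np.radians(lean); z=np.array([np.sin(a),0,-np.cos(a)])
    x=np.array([0,-1.,0]) if flip else np.array([0,1.,0])
    M=np.c_[x,np.cross(z,x),z]
    return (R.from_euler('z',yaw)*R.from_euler('x',back,degrees=True)*R.from_matrix(M))
E
python3 - <<'E'
from h import *
q=manip.current_q(); print(q)
T0=R.from_quat(manip.current_tcp_rot()); c=viewer.get_calibration("wrist")
off=T0.inv().apply(c['eye']-manip.current_tool_pos()); rel=T0.inv()*R.from_quat(c['attitude'])
print(off, rel.as_matrix().round(3))
np.savez("cam.npz",off=off,rel=rel.as_quat())
for flip in (0,1):
  for lean in (30,40,50):
    o=ori(lean,flip); P=tr((-43,0,101))
    for d in (0,.06):
        pos=P-d*o.as_matrix()[:,2]
        s=manip.solve_ik(pos,o.as_quat())
        cc=dict(c); cc['eye']=pos+o.apply(off); cc['attitude']=(o*rel).as_quat()
        print(flip,lean,d,None if s is None else np.round(s,2), proj(cc,[tr((-25,-50,166)),tr((-25,-60,150)),tr((-60,0,95))]).round().tolist())
E
```

```text
[-1.06181167  0.50165448 -0.42684496  1.55118746  0.22080383  1.13827715
 -0.21029636]
[ 0.00081177 -0.07182622 -0.15811244] [[ 1.    -0.001 -0.001]
 [ 0.001  0.963  0.268]
 [ 0.    -0.268  0.963]]
0 30 0 [ 0.42  0.32 -0.64  2.39  1.75  0.25 -0.22] [[188.0, 468.0], [174.0, 423.0], [320.0, 266.0]]
0 30 0.06 None [[227.0, 372.0], [215.0, 345.0], [320.0, 233.0]]
0 40 0 None [[198.0, 463.0], [182.0, 420.0], [320.0, 270.0]]
0 40 0.06 None [[232.0, 373.0], [219.0, 346.0], [320.0, 236.0]]
0 50 0 None [[207.0, 454.0], [189.0, 414.0], [320.0, 275.0]]
0 50 0.06 None [[237.0, 371.0], [223.0, 344.0], [320.0, 239.0]]
1 30 0 None [[481.0, 220.0], [490.0, 234.0], [320.0, 337.0]]
1 30 0.06 None [[427.0, 193.0], [438.0, 205.0], [320.0, 287.0]]
1 40 0 None [[472.0, 192.0], [483.0, 215.0], [320.0, 338.0]]
1 40 0.06 None [[423.0, 175.0], [434.0, 193.0], [320.0, 288.0]]
1 50 0 None [[462.0, 171.0], [475.0, 201.0], [320.0, 339.0]]
1 50 0.06 None [[418.0, 162.0], [430.0, 184.0], [320.0, 288.0]]
```

```bash
python3 - <<'E'
from h import *
t0=manip.current_clock()
c=viewer.get_calibration("wrist")
P=tr((-46,0,101))
for lean in (20,30,40,50):
  for psi in (-60,-30,0,30,60):
    row=[]
    for roll in range(-180,180,20):
      o=R.from_euler('z',psi,degrees=True)*ori(lean,0)*R.from_euler('z',roll,degrees=True)
      zz=o.as_matrix()[:,2]
      ok=[manip.solve_ik(P-d*zz,o.as_quat()) is not None for d in (0,.05)]
      row.append("".join("x" if k else "." for k in ok))
    print(lean,psi," ".join(row))
print(manip.current_clock()-t0)
E
```

```text
20 -60 xx xx xx xx xx xx xx xx xx xx xx xx xx xx xx xx xx xx
20 -30 xx xx xx xx xx xx xx xx xx xx xx xx xx xx xx xx xx xx
20 0 xx xx xx xx xx xx xx xx xx xx xx xx xx xx xx xx xx xx
20 30 xx xx xx xx xx xx xx xx xx xx xx xx xx xx xx xx xx xx
20 60 xx xx xx xx xx xx xx xx xx xx xx xx xx xx xx xx xx xx
30 -60 xx xx xx xx xx xx xx xx xx xx xx xx xx xx xx xx xx xx
30 -30 xx xx xx xx xx xx xx xx xx xx xx xx xx xx xx xx xx xx
30 0 .. x. x. x. x. x. x. x. x. x. x. x. x. x. x. x. x. ..
30 30 xx xx xx xx xx xx xx xx xx xx xx xx xx xx xx xx xx xx
30 60 xx xx xx xx xx xx xx xx xx xx xx xx xx xx xx xx xx xx
40 -60 xx xx xx xx xx xx xx xx xx xx xx xx xx xx xx xx xx xx
40 -30 x. x. x. x. x. x. x. x. x. x. x. x. x. x. x. .. .. x.
40 0 .. .. .. .. .. .. .. .. .. .. .. .. .. .. .. .. .. ..
40 30 .. .. .. .. .. .. .. .. .. .. .. .. .. .. .. .. .. ..
40 60 xx xx xx xx xx xx xx xx xx xx xx xx xx xx xx xx xx xx
50 -60 xx xx xx xx xx xx xx xx xx xx xx xx xx xx xx xx xx xx
50 -30 .. .. .. .. .. .. .. .. .. .. .. .. .. .. .. .. .. ..
50 0 .. .. .. .. .. .. .. .. .. .. .. .. .. .. .. .. .. ..
50 30 .. .. .. .. .. .. .. .. .. .. .. .. .. .. .. .. .. ..
50 60 xx xx xx xx xx xx xx xx xx xx xx xx xx xx xx xx xx xx
0.0
```

```bash
cat >> h.py <<'E'
def ori2(lean,psi,flip):
    a,b=np.radians(lean),np.radians(psi)
    z=np.array([np.sin(a)*np.cos(b),np.sin(a)*np.sin(b),-np.cos(a)])
    x=np.array([0,-z[2],z[1]]); x/=np.linalg.norm(x)   # along +y of scope
    if flip: x=-x
    return R.from_euler('z',SC[2])*R.from_matrix(np.c_[x,np.cross(z,x),z])
E
python3 - <<'E'
from h import *
pts=[(-46,0,101),(-46,-20,104),(-46,25,97),(-50,0,125),(-60,0,160),(-90,10,200),(-130,60,220)]
for lean in (27,30,33):
  for psi in (0,-15,-30):
    for flip in (0,1):
      o=ori2(lean,psi,flip)
      s=[manip.solve_ik(tr(p),o.as_quat()) for p in pts]
      print(lean,psi,flip,"".join("." if k is None else "x" for k in s), [None if k is None else np.round(k,2).tolist() for k in (s[0],s[5])])
E
```

```text
27 0 0 xxxxxxx [[0.43, 0.32, -0.65, 2.36, 1.38, 0.24, 0.15], [-0.36, -0.05, 0.14, 2.39, 0.25, 0.35, 1.19]]
27 0 1 ...xxxx [None, [-0.49, -0.06, 0.27, 2.39, 0.27, 0.35, -1.98]]
27 -15 0 xxxxxxx [[-0.31, 0.27, 0.04, 2.35, 1.14, 0.23, 0.28], [-0.34, -0.02, 0.0, 2.36, 0.57, 0.46, 0.83]]
27 -15 1 xxxxxxx [[-1.22, 0.53, 1.13, 2.38, -1.33, 0.27, -0.49], [-0.15, -0.02, -0.18, 2.36, 0.57, 0.45, -2.3]]
27 -30 0 xxxxxxx [[-0.35, 0.3, -0.01, 2.3, 1.05, 0.41, 0.35], [-0.35, 0.03, -0.08, 2.31, 0.68, 0.61, 0.7]]
27 -30 1 xxxxxxx [[-0.89, 0.35, 0.6, 2.32, 0.62, 0.25, -2.41], [-0.32, 0.03, -0.12, 2.31, 0.68, 0.61, -2.44]]
30 0 0 xxxxx.. [[0.42, 0.32, -0.64, 2.4, 1.76, 0.24, -0.24], None]
30 0 1 ....x.. [None, None]
30 -15 0 xxxxxxx [[-0.36, 0.27, 0.07, 2.39, 1.51, 0.23, -0.1], [-0.36, -0.03, -0.01, 2.4, 0.73, 0.42, 0.67]]
30 -15 1 ...xxxx [None, [0.01, -0.02, -0.37, 2.39, 0.72, 0.42, -2.46]]
30 -30 0 xxxxxxx [[-0.4, 0.31, 0.0, 2.33, 1.23, 0.42, 0.16], [-0.38, 0.03, -0.09, 2.34, 0.8, 0.6, 0.57]]
30 -30 1 xxxxxxx [[-1.04, 0.4, 0.74, 2.35, 0.74, 0.19, -2.56], [-0.25, 0.03, -0.22, 2.34, 0.81, 0.61, -2.57]]
33 0 0 ....... [None, None]
33 0 1 ....... [None, None]
33 -15 0 x.xxx.. [[0.46, 0.41, -0.86, 2.4, 1.73, 0.58, -0.22], None]
33 -15 1 ....... [None, None]
33 -30 0 xxxxxxx [[-0.45, 0.32, 0.02, 2.36, 1.39, 0.45, -0.02], [-0.42, 0.03, -0.09, 2.37, 0.92, 0.61, 0.44]]
33 -30 1 xxxxx.x [[-1.41, 0.69, 1.2, 2.38, -1.25, 0.2, -0.67], None]
```

```bash
cat >> h.py <<'E'
CAM=np.load("cam.npz")
def tcp_for_view(o,target,depth,u=320,v=242):
    c=viewer.get_calibration("wrist"); f=240/np.tan(np.radians(c['vfov'])/2)
    A=o*R.from_quat(CAM['rel']); d=A.apply([(u-c['cx'])/f,(v-c['cy'])/f,1])*depth
    return target-d-o.apply(CAM['off'])
E
python3 - <<'E'
from h import *
tg=tr((-25,-55,160)); w=tr((-46,0,101))
for psi in (0,-15,-30):
  for lean in (24,27,30):
    o=ori2(lean,psi,0)
    for dep in (.2,.25,.3):
      p=tcp_for_view(o,tg,dep); s=manip.solve_ik(p,o.as_quat())
      m=R.from_euler('z',-SC[2]).apply(p-[SC[0],SC[1],0])*1000
      print(psi,lean,dep,m.round(),None if s is None else s.round(2))
E
```

```text
0 24 0.2 [-22. -55. 199.] [-0.11  0.11  0.1   2.21 -0.06  0.41  1.65]
0 24 0.25 [-54. -55. 238.] [-0.36 -0.03  0.35  2.24 -0.01  0.51  1.61]
0 24 0.3 [-86. -54. 276.] [-0.46 -0.17  0.41  2.25  0.11  0.63  1.5 ]
0 27 0.2 [-24. -55. 199.] [ 0.03  0.09 -0.05  2.25 -0.03  0.33  1.63]
0 27 0.25 [-58. -55. 236.] [-0.41 -0.06  0.39  2.29  0.02  0.43  1.58]
0 27 0.3 [-92. -54. 273.] [-0.51 -0.21  0.44  2.31  0.18  0.56  1.43]
0 30 0.2 [-26. -55. 199.] [ 0.39  0.08 -0.41  2.29  0.07  0.25  1.53]
0 30 0.25 [-62. -55. 234.] [-0.44 -0.09  0.41  2.35  0.06  0.35  1.55]
0 30 0.3 [-98. -54. 269.] [-0.54 -0.26  0.46  2.37  0.26  0.49  1.35]
-15 24 0.2 [-22. -50. 199.] [-0.18  0.11  0.06  2.2   0.3   0.45  1.28]
-15 24 0.25 [-53. -46. 237.] [-0.28 -0.01  0.14  2.22  0.28  0.55  1.29]
-15 24 0.3 [-84. -41. 276.] [-0.36 -0.13  0.18  2.24  0.29  0.67  1.27]
-15 27 0.2 [-24. -50. 199.] [-0.19  0.09  0.05  2.25  0.42  0.39  1.16]
-15 27 0.25 [-57. -45. 236.] [-0.3  -0.04  0.14  2.28  0.38  0.49  1.19]
-15 27 0.3 [-90. -40. 273.] [-0.39 -0.17  0.18  2.29  0.38  0.61  1.17]
-15 30 0.2 [-26. -49. 199.] [-0.2   0.08  0.05  2.29  0.58  0.33  0.99]
-15 30 0.25 [-61. -44. 234.] [-0.32 -0.06  0.13  2.33  0.51  0.43  1.05]
-15 30 0.3 [-96. -38. 269.] [-0.41 -0.2   0.17  2.35  0.49  0.56  1.06]
-30 24 0.2 [-20. -46. 198.] [-0.21  0.15 -0.    2.16  0.51  0.56  1.05]
-30 24 0.25 [-50. -37. 237.] [-0.26  0.04  0.01  2.18  0.46  0.66  1.08]
-30 24 0.3 [-79. -28. 277.] [-0.31 -0.07  0.03  2.18  0.42  0.77  1.1 ]
-30 27 0.2 [-22. -45. 198.] [-0.24  0.14 -0.    2.2   0.64  0.53  0.92]
-30 27 0.25 [-53. -35. 235.] [-0.29  0.02  0.    2.22  0.57  0.62  0.97]
-30 27 0.3 [-84. -26. 273.] [-0.35 -0.09  0.01  2.23  0.52  0.73  1.  ]
-30 30 0.2 [-24. -44. 198.] [-0.27  0.13 -0.01  2.24  0.78  0.51  0.77]
-30 30 0.25 [-56. -33. 234.] [-0.31  0.01 -0.01  2.27  0.69  0.6   0.83]
-30 30 0.3 [-89. -23. 270.] [-0.38 -0.11 -0.    2.28  0.62  0.71  0.88]
```

```bash
python3 - <<'E'
from h import *
o=ori2(30,-30,0); tg=tr((-25,-55,160)); p=tcp_for_view(o,tg,.3)
effector.close(f_grip=10)
for w in ([.36,.25,.30],[.33,.22,.30],[.36,.20,.32]):
    s=manip.solve_ik(w,o.as_quat()); print(w,None if s is None else s.round(2))
    if s is not None:
        manip.move_pose(w,o.as_quat()); break
print(manip.current_clock(),manip.current_tool_pos(),manip.current_q().round(2))
s=manip.solve_ik(p,o.as_quat()); print(p,s)
E
```

```text
[0.36, 0.25, 0.3] [-0.77 -0.03 -0.32  2.13  0.58  1.12  0.31]
3.1667 [0.35990874 0.25127277 0.30005061] [-0.77 -0.03 -0.32  2.13  0.58  1.12  0.31]
[0.48072546 0.01478991 0.26966221] [-0.45178781 -0.11448092  0.06729996  2.2812221   0.62877139  0.71749817
  0.86854165]
```

```bash
cat >> h.py <<'E'
def view(name):
    o=ori2(30,-30,0); c=viewer.get_calibration("wrist"); im=viewer.get_image("wrist")
    cv2.imwrite(f"pics/{name}.png",im[:,:,::-1]); np.save(f"pics/{name}.npy",c,allow_pickle=True)
    return c
E
python3 - <<'E'
from h import *
o=ori2(30,-30,0); tg=tr((-25,-55,160)); p=tcp_for_view(o,tg,.3)
manip.move_pose(p,o.as_quat())
c=view("w1"); print(manip.current_clock(),manip.current_tool_pos(),manip.current_force(),manip.current_finger_gap())
print(proj(c,[tr((-25,-55,166)),tr((-60,0,95)),tr((-60,0,70))]))
E
```

```text
4.25 [0.48107342 0.01680435 0.26991659] [ 0.43158035 -0.38330511 -0.2283224 ] 0.0009702834507731823
[[316.21287605 245.36845104]
 [401.32119511 173.67160524]
 [404.62791812 159.91439186]]
```

View pics/w1.png

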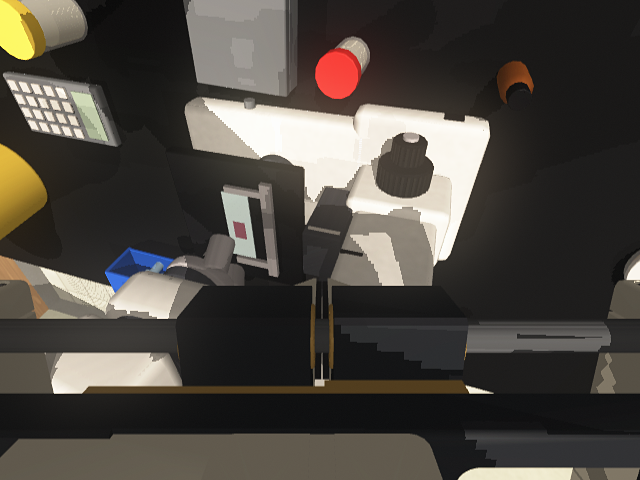

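```bash
python3 - <<'E'
from h import *
crop("pics/w1.png",290,120,450,280,"pics/w1c.png",3.75)
crop("pics/w1.png",300,210,380,270,"pics/w1d.png",10)
E
```

```text
(no output)
```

View pics/w1c.png

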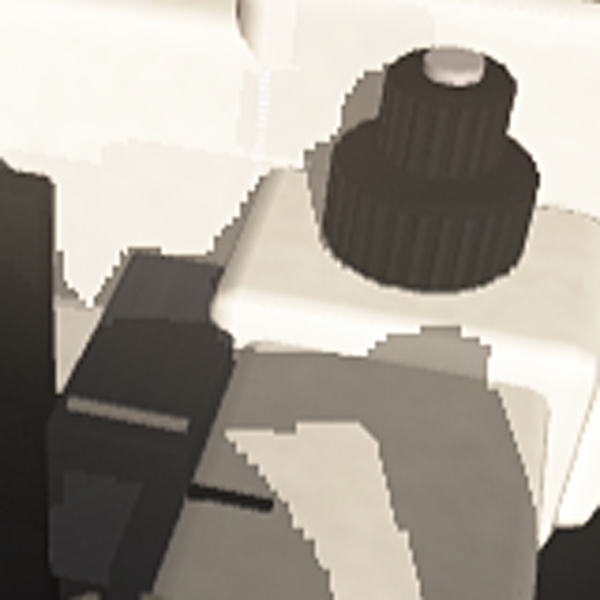

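View pics/w1d.png

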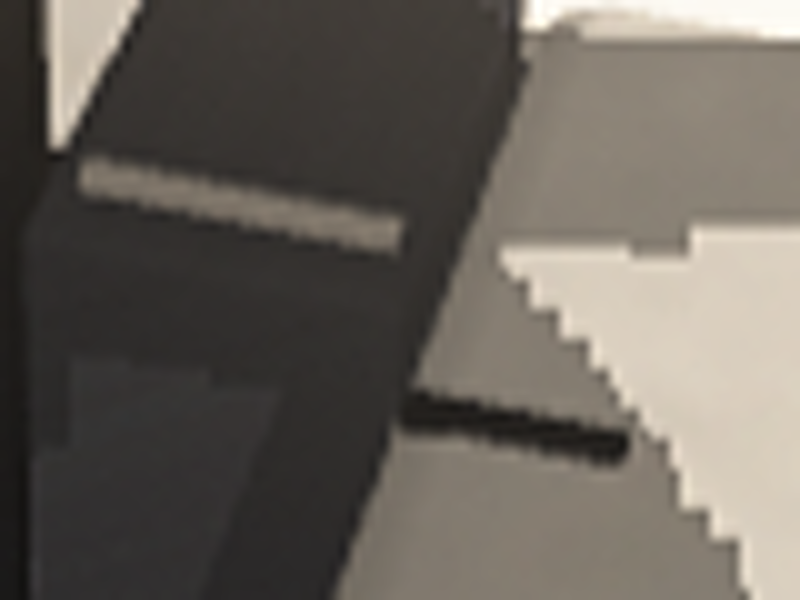

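```bash
python3 - <<'E'
from h import *
from scipy.optimize import least_squares
c=np.load("pics/w1.npy",allow_pickle=True).item()
ts=np.linspace(0,2*np.pi,120)
def circ(p,x,r): return proj(c,[tr((x,r*np.cos(a),70+r*np.sin(a)),p) for a in ts])
def res(q):
    p=q[:3]; k=np.r_[circ(p,-60,25),circ(p,-36,25)]
    r=[k[:,1].max()-197.9,k[:,0].min()-376.7,k[:,0].max()-433.6]
    r+=list(proj(c,tr((-83,0,70),p))[0]-[411.3,138.3])
    r+=list(proj(c,tr((-25,q[3]*1000,166),p))[0]-[340.3,250.8])+list(proj(c,tr((-25,q[3]*1000+18,166),p))[0]-[362.7,254.5])
    r+=list(proj(c,tr((-25,q[3]*1000,166-1000*q[4]),p))[0]-[340.2,233.3])
    return r
s=least_squares(res,[*SC,-.05,.015]); print(s.x.round(4),np.round(s.fun,1))
p=s.x[:3]; im=cv2.resize(cv2.imread("pics/w1.png"),None,fx=4,fy=4)
for x,r in [(-36,25),(-60,25),(-60.5,15),(-82,15)]:
    cv2.polylines(im,[(circ(p,x,r)*4).astype(int)],True,(0,255,0),1)
a=proj(c,[tr((-85,-100,36),p),tr((-85,55,36),p)])*4; cv2.polylines(im,[a.astype(int)],False,(255,0,0),2)
cv2.imwrite("pics/ovw.png",im[400:960,1160:1900])
for n,u,v,z in [("potA",(337),(77),.066),("bottle",517,96,.062)]: print(n,atz(c,u,v,z))
E
```

```text
[ 0.5699  0.0421  0.0235 -0.0374  0.0193] [ 1.  -1.1  1.1 -0.1 -1.1 -1.8 -1.  -2.1 -0.1  4.   1.5]
potA [ 0.4474244  -0.03009268  0.066     ]
bottle [0.44406278 0.11127518 0.062     ]
```

View pics/ovw.png

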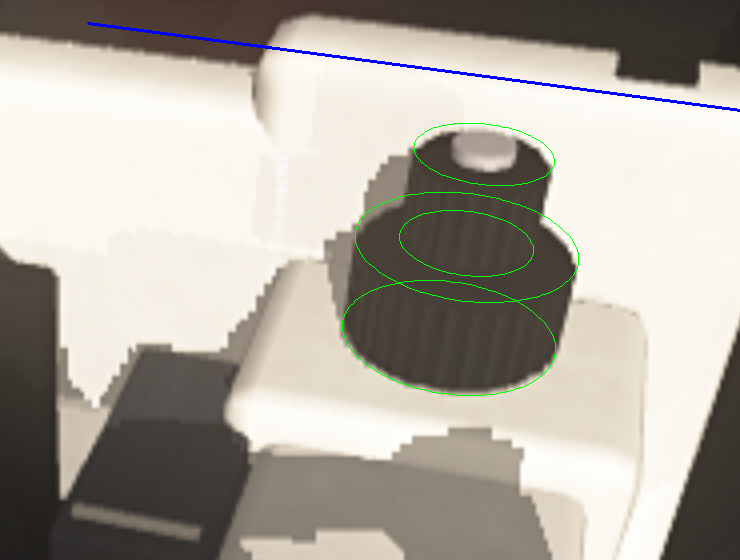

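```bash
cat >> h.py <<'E'
def height(c,line_rear,mark_front,line_front,mark_rear,p):
    # z difference line-mark assuming all on plane x=-25 of scope
    n=R.from_euler('z',p[2]).apply([1,0,0]); p0=tr((-25,0,0),p)
    out=[]
    for uv in (line_rear,line_front,mark_front,mark_rear):
        e,d=ray(c,*uv); X=e+d*np.dot(p0-e,n)/np.dot(d,n)
        l=R.from_euler('z',-p[2]).apply(X-[p[0],p[1],0]); out.append(l[1:]*1000)
    out=np.array(out).round(1); return out, out[:2,1].mean()-out[2:,1].mean()
E
python3 - <<'E'
from h import *
from scipy.optimize import least_squares
c=np.load("pics/w1.npy",allow_pickle=True).item()
ts=np.linspace(0,2*np.pi,120)
def circ(p,x,r): return proj(c,[tr((x,r*np.cos(a),70+r*np.sin(a)),p) for a in ts])
def res(q):
    p=q[:3]; k=np.r_[circ(p,-60,25),circ(p,-36,25)]
    r=[k[:,1].max()-197.9,k[:,0].min()-376.7,k[:,0].max()-433.6]
    r+=list(proj(c,tr((-83,0,70),p))[0]-[411.3,138.3])
    r+=list(proj(c,tr((-25,q[3]*1000,166),p))[0]-[340.3,250.8])+list(proj(c,tr((-25,q[3]*1000+18,166),p))[0]-[362.7,254.5])
    return r
s=least_squares(res,[*SC,-.05]); print(s.x.round(4),np.round(s.fun,1))
for yaw in (s.x[2],.045):
  p=[*s.x[:2],yaw]; print(height(c,(340.2,233.3),(340.3,250.8),(308,227.8),(362.7,254.5),p))
E
```

```text
[ 0.5699  0.0426  0.0331 -0.0362] [ 1.  -0.9  1.2 -0.4 -1.   0.1 -0.3 -0.2  0.5]
(array([[-41.5, 145.2],
       [-69.7, 146.2],
       [-36.2, 166.3],
       [-18.2, 165.4]]), np.float64(-20.150000000000034))
(array([[-41.4, 144.7],
       [-69.7, 145.2],
       [-36. , 165.9],
       [-18. , 165.1]]), np.float64(-20.55000000000001))
```

```bash
sed -i 's/^SC=.*/SC=np.array([0.5699,0.0426,0.035])/' h.py; cat >> h.py <<'E'
O=ori2(30,-30,0); Q=O.as_quat(); RZ=R.from_euler('z',SC[2])
TX=-44.; R0=25.
OFF=np.array([0,1.,4.]) # tcp minus contact edge (y,z) mm
def P(th,r):
    a=np.radians(th); return tr((TX, OFF[0]*0+r*np.sin(a)+OFF[1], 70+r*np.cos(a)+OFF[2]))
def nt(th):
    a=np.radians(th); return RZ.apply([0,np.sin(a),np.cos(a)]), RZ.apply([0,np.cos(a),-np.sin(a)])
def F(b,th):
    f=np.array(manip.current_force())-b; n,t=nt(th); return f@n, f@t, f@RZ.apply([1,0,0])
E
python3 - <<'E'
from h import *
manip.servo_line(tr((-65,-15,165)),Q,vel=.15)
manip.servo_line(P(-30,R0+12),Q,vel=.1)
manip.sleep(.2)
print(manip.current_clock(),manip.current_force(),manip.current_q().round(2),(manip.current_tool_pos()-P(-30,R0+12))*1000)
c=view("w2")
t=manip.current_clock(); manip.servo_line(P(-30,R0+10),Q,vel=.03); print(manip.current_clock()-t,(manip.current_tool_pos()-P(-30,R0+10))*1000)
E
```

```text
6.0917 [-0.09335059 -0.53327276 -0.39643529] [-0.49  0.3   0.15  2.33  1.17  0.37  0.23] [0.3446927  0.16694183 0.75131554]
0.25 [-0.043187    0.14736131 -0.0224622 ]
```

View pics/w2.png

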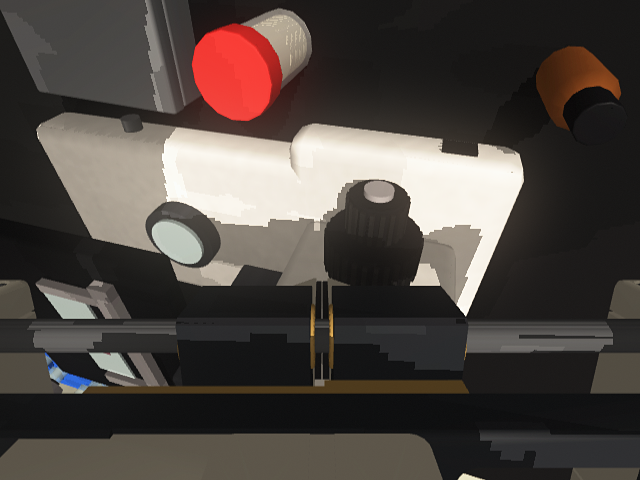

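```bash
python3 - <<'E'
from h import *
b=np.mean([manip.current_force() for _ in range(3)],axis=0); np.save("bias.npy",b); print(b)
th=-30; r=R0+10
while r>R0-8:
    r-=1.0 if r>R0+5 else .5
    manip.servo_line(P(th,r),Q,vel=.04)
    fn,ft,fx=F(b,th)
    print(round(r,1),np.round([fn,ft,fx],2),((manip.current_tool_pos()-P(th,r))*1000).round(2))
    if fn>2 or abs(ft)>2: break
print(manip.current_clock())
E
```

```text
[1.35755527 0.74168809 0.51036327]
34.0 [ 0.11 -1.51 -1.95] [-0.13 -0.01 -0.15]
33.0 [-0.97 -1.2  -1.01] [-0.11 -0.02 -0.13]
32.0 [-0.29 -0.39 -0.95] [-0.11 -0.03 -0.1 ]
31.0 [-0.15 -1.23 -2.53] [-0.07 -0.01 -0.08]
30.0 [-0.45 -1.17 -2.22] [-0.05 -0.   -0.06]
29.5 [ 0.63 -0.64 -2.26] [-0.03 -0.01 -0.03]
29.0 [-0.32 -0.43 -2.76] [-0.02 -0.01 -0.02]
28.5 [ 0.25 -0.81 -1.76] [-0.   -0.   -0.02]
28.0 [ 1.42 -1.05 -1.92] [ 0.03 -0.03  0.03]
27.5 [ 3.11 -0.6  -3.28] [ 0.07 -0.19  0.13]
8.8917
```

```bash
cat >> h.py <<'E'
def fr(b,th,n=3):
    L=[]
    for _ in range(n): manip.sleep(.015); L.append(F(b,th))
    return np.mean(L,axis=0)
def stroke(th,th1,r,b,N=7.,d=4,k=.06):
    fn,ft,fx=fr(b,th)
    while fn<N-1.5:
        r-=.2; manip.servo_line(P(th,r),Q,vel=.03); fn,ft,fx=fr(b,th)
    print("pressed",th,round(r,2),np.round([fn,ft,fx],1))
    while th<th1-.01:
        th=min(th+d,th1); r-=np.clip(k*(N-fn),-.5,.4)
        manip.servo_line(P(th,r),Q,vel=.03); fn,ft,fx=fr(b,th)
        print(round(th),round(r,2),np.round([fn,ft,fx],1))
        if fn>18 or fn<.5: print("STOP"); break
    return th,r
def lift(th,r,dr=14):
    manip.servo_line(P(th,r+dr),Q,vel=.12)
E
python3 - <<'E'
from h import *
b=np.array([.1,-.5,-.3])
th,r=stroke(-30,10,27.5,b)
print(manip.current_clock(), th,r)
E
```

```text
pressed -30 27.1 [ 5.7  2.  -2.5]
-26 27.02 [ 4.2 -1.2 -1.3]
-22 26.85 [ 3.5 -0.6 -2. ]
-18 26.64 [ 2.8 -1.2 -0.8]
-14 26.39 [ 2.8 -0.8 -0.8]
-10 26.14 [ 1.6 -0.  -1.3]
-6 25.82 [ 2.1 -0.1 -1.1]
-2 25.52 [ 1.7 -0.2 -1.4]
2 25.2 [ 2.8 -0.1 -1.2]
6 24.95 [ 2.4 -0.9 -1.1]
10 24.67 [ 3.2 -1.6 -1.4]
12.5417 10 24.67074278454555
```

```bash
sed -i 's/^OFF=.*/OFF=np.array([0,-3.,4.1])/' h.py; python3 - <<'E'
from h import *
b=np.array([.1,-.5,-.3])
th,r=stroke(18.9,55,25.4,b,N=8.,k=.08)
print(manip.current_clock(), th,r)
lift(th,r); manip.sleep(.1)
print([np.round(manip.current_force(),2) for _ in range(2)])
manip.servo_line(tr((-65,-15,165)),Q,vel=.2)
p=tr((-89,-23,270)); manip.servo_line(p,Q,vel=.2); manip.sleep(.1); view("w3"); print(manip.current_clock(),manip.current_force())
crop("pics/w3.png",300,210,380,270,"pics/w3d.png",10)
E
```

```text
pressed 18.9 24.8 [ 7.8 -3.  -3.6]
23 24.79 [ 8.  -3.8 -3.6]
27 24.79 [ 8.8 -4.1 -4.9]
31 24.85 [ 9.3 -4.6 -4.7]
35 24.96 [ 9.3 -4.5 -5. ]
39 25.06 [ 8.7 -4.6 -5.2]
43 25.12 [ 9.2 -4.4 -5.6]
47 25.21 [10.  -5.2 -5.5]
51 25.37 [10.  -5.8 -5.8]
55 25.53 [10.4 -5.5 -5.8]
55 25.72 [10.  -5.4 -6. ]
16.4917 55 25.721792718964384
[array([-0.4 , -0.07, -0.67]), array([-0.4 , -0.07, -0.67])]
18.2667 [0.4230858  0.18932352 0.77252811]
```

View pics/w3d.png

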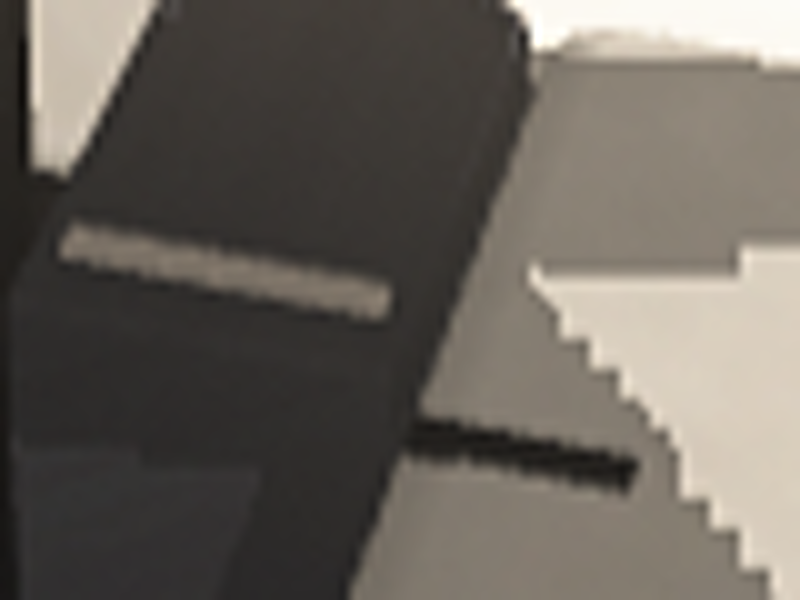

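```bash
python3 - <<'E'
from h import *
c=np.load("pics/w3.npy",allow_pickle=True).item()
print(height(c,(339.1,240.3),(341.2,253.6),(305.8,234.2),(363.4,257.3),SC))
c=np.load("pics/w1.npy",allow_pickle=True).item()
print(height(c,(340.2,233.3),(340.3,250.8),(308,227.8),(362.7,254.5),SC))
E
```

```text
(array([[-41.3, 151.2],
       [-70.2, 151.4],
       [-35.8, 166.4],
       [-18. , 165.7]]), np.float64(-14.75))
(array([[-41.5, 145.2],
       [-69.7, 146. ],
       [-36.2, 166.3],
       [-18.1, 165.3]]), np.float64(-20.200000000000017))
```

```bash
cat >> h.py <<'E'
B=np.array([0.,-.3,-.3])
def full(th0,th1,N=8.,out=True):
    manip.servo_line(tr((-60,-13,150)),Q,vel=.2)
    manip.servo_line(P(th0,36),Q,vel=.15); manip.servo_line(P(th0,27),Q,vel=.06)
    th,r=stroke(th0,th1,26,B,N=N,k=.08); return th,r
def retreat_view(th,r,name):
    lift(th,r); manip.servo_line(tr((-65,-15,165)),Q,vel=.2)
    manip.servo_line(tr((-89,-23,270)),Q,vel=.2); manip.sleep(.1); view(name)
    crop(f"pics/{name}.png",300,210,380,270,f"pics/{name}d.png",10)
E
python3 - <<'E'
from h import *
print(manip.current_clock())
th,r=full(-22,55); print(manip.current_clock())
retreat_view(th,r,"w4"); print(manip.current_clock())
E
```

```text
18.2667
pressed -22 25.0 [ 6.8  2.5 -3. ]
-18 24.9 [ 5.3 -1.7 -0.9]
-14 24.69 [ 6.9 -2.8 -1. ]
-10 24.6 [ 7.  -2.  -1.7]
-6 24.52 [ 7.3 -2.7 -1.8]
-2 24.46 [ 6.1 -2.3 -1.8]
2 24.31 [ 7.  -2.9 -2. ]
6 24.23 [ 8.1 -3.5 -2.5]
10 24.24 [ 7.9 -2.8 -2.9]
14 24.23 [ 8.9 -4.1 -3.9]
18 24.3 [10.2 -4.4 -4.1]
22 24.48 [ 9.2 -4.3 -4. ]
26 24.57 [ 9.4 -4.5 -4.2]
30 24.69 [ 8.7 -4.3 -4.2]
34 24.75 [ 8.7 -5.  -4.2]
38 24.8 [ 8.5 -4.8 -3.9]
42 24.85 [ 8.2 -4.4 -4.2]
46 24.86 [ 9.3 -5.4 -4.9]
50 24.96 [10.1 -5.7 -5.3]
54 25.14 [ 9.9 -5.9 -4.9]
55 25.29 [10.2 -6.4 -5.3]
27.3333
29.0083
```

View pics/w4d.png

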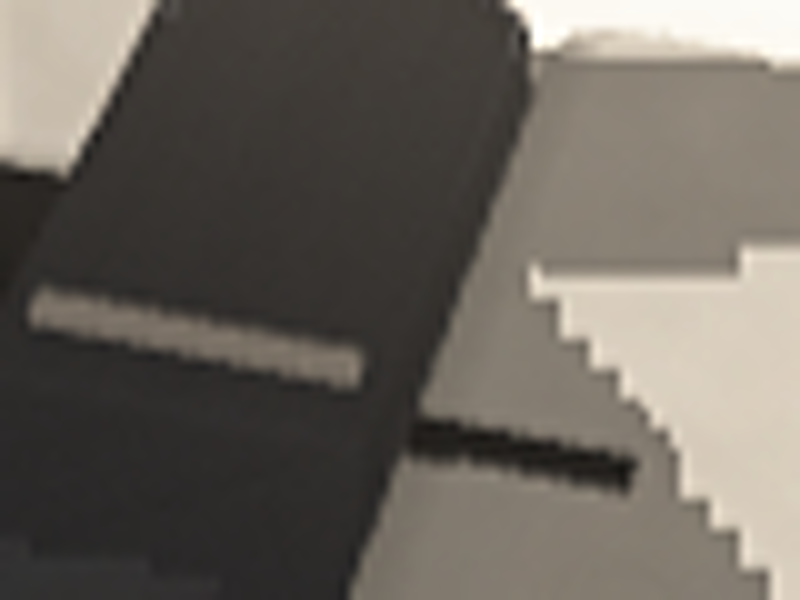

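```bash
python3 - <<'E'
from h import *
c=np.load("pics/w4.npy",allow_pickle=True).item()
print(height(c,(336.2,246.7),(341.2,253.6),(302.8,240.8),(363.4,257.3),SC))
E
```

```text
(array([[-41.6, 159.6],
       [-69.9, 160.2],
       [-35.7, 166.4],
       [-18. , 165.7]]), np.float64(-6.150000000000034))
```

```bash
python3 - <<'E'
from h import *
th,r=full(-22,32); print(manip.current_clock())
retreat_view(th,r,"w5"); print(manip.current_clock())
E
```

```text
pressed -22 25.0 [ 7.2  2.8 -2.7]
-18 24.93 [ 5.7 -1.9 -0.5]
-14 24.75 [ 6.3 -2.4 -1.3]
-10 24.61 [ 7.3 -2.7 -1.7]
-6 24.56 [ 7.3 -2.  -1.8]
-2 24.5 [ 6.  -2.2 -1.5]
2 24.34 [ 6.9 -3.2 -2.2]
6 24.25 [ 7.4 -3.5 -2.5]
10 24.21 [ 8.6 -3.3 -4. ]
14 24.25 [ 9.4 -3.7 -3.6]
18 24.36 [ 8.7 -4.4 -4. ]
22 24.42 [ 9.2 -4.7 -3.8]
26 24.51 [ 8.8 -4.3 -4.5]
30 24.57 [ 9.2 -4.8 -4.3]
32 24.66 [ 9.1 -5.3 -4. ]
36.275
37.8833
```

View pics/w5d.png

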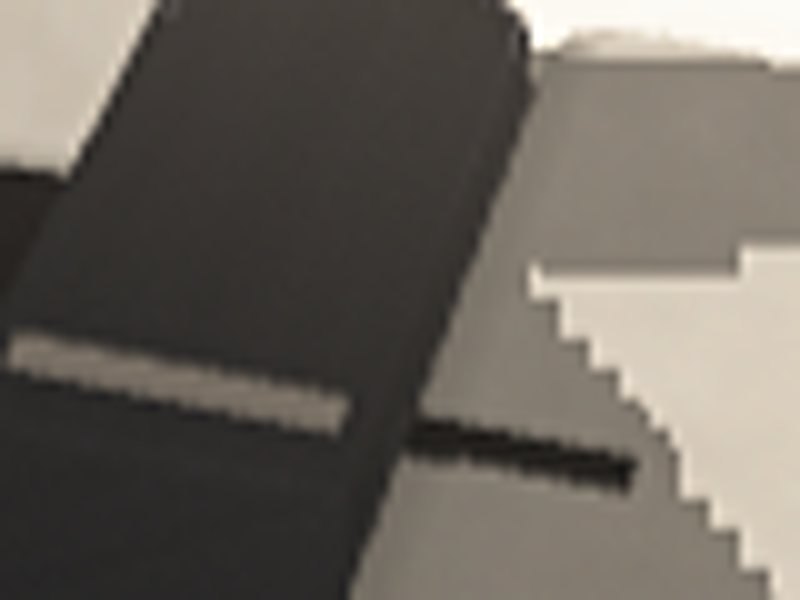

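```bash
python3 - <<'E'
from h import *
c=np.load("pics/w5.npy",allow_pickle=True).item()
print(height(c,(334.6,251.2),(341.2,253.6),(300.8,245.2),(363.4,257.3),SC), manip.current_tool_pos(), manip.current_force())
cs=viewer.get_image("side"); cv2.imwrite("pics/s5.png",cs[:,:,::-1])
E
```

```text
(array([[-41.5, 165.2],
       [-69.8, 165.9],
       [-35.7, 166.4],
       [-18. , 165.7]]), np.float64(-0.5)) [0.48101098 0.01635909 0.26797181] [-0.92978696  0.61987494  0.584713  ]
```

View pics/s5.png

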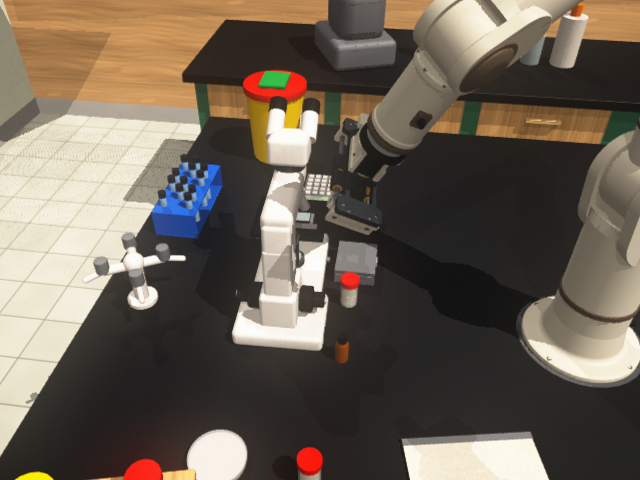

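```bash
python3 - <<'E'
from h import *
manip.hand_in(); print(manip.current_clock())
E
```

```text
the job is handed in; nothing more can be done
the job is handed in; nothing more can be done
```

The stage is up at the mark and the job is handed in. In the last wrist picture the white line measures about 0.5 mm below the gauge mark; extending the line by eye in the enlarged picture gives about 1 mm. Both are inside the 3 mm limit.

I rolled the coarse wheel in three strokes with the shut fingertip, starting from about 20 mm below the mark. The line was then measured at about -15, -6 and -0.5 mm after each stroke.

- **Force on the wheel:** the radial force I read stayed at or below about 10.4 N. The last stroke, which brought the line to the mark, was made under about 6–9 N.
- **A weak start:** in the first half of stroke one the finger pressed with only 2–4 N and probably slipped. I corrected the fingertip offset, and the later strokes ran at 5–10 N.
- **Hand and bench:** at the last look the hand was clear of everything, with a force reading of about 1 N, which is within the sensor's drift. In the side picture, the pot and bottle beside the wheels, the slide box and the petri dish stand where they did at the start. The hand partly hid the calculator and the pot with the yellow lid there, so I did not check those two.
- **Time:** the clock was at about 38 s at my last reading. I did not measure the stage's speed separately.

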